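Seat a reticle blank with the sprung roller arm and hold it for the vacuum

TASK

Take the brown resist-coated round blank from the white tray and set it down flat, not dropped, on the small chuck in the middle of the black alignment stage, between its two locating pins and the open roller arm, and let go of it. Then take the arm by its red post and swing it forward against its spring, all the way to its stop, so that its roller presses the blank home against both pins; finish while still holding the arm there, so that the vacuum can be switched on. Leave the bare blanks and the other things on the deck alone.

Things in the scene. Friction and masses are not known exactly. Their poses are not given: they have to be found in the camera images.
- coated_blank: Brown resist-coated round glass blank, the one to load: a plain disc 50 mm in diameter, 6 mm thick, about 26 g, loose on one of the three seats of the tray. Origin at the centre of its underside, z up.
- bare_a: Bare pale blue-green glass blank, the same disc of 50 x 6 mm, on another seat of the tray; not to be moved. Origin at the centre of its underside.
- bare_b: The second bare blank, as bare_a.
- tray: Fixed white tray 300 x 96 x 12 mm with three round seats 36 mm across, standing 10 mm above its top, in a row along its own x at -98, 0, +98 mm. Each carries one disc (underside 22 mm above the deck, rim overhanging 7 mm); which is where varies. Origin at the centre of its underside. Along its y the fingers have free room.
- stage: Fixed black alignment stage: round table, radius 125 mm, top 64 mm above the deck. Origin on the deck under its centre; z up, +x towards the two pins, away from the robot within about 20 degrees. In the middle the chuck, an aluminium disc 40 mm across, stands 8 mm up (top 72 mm above the deck). Fingers have free room at the chuck's +y and -y sides while the arm is open.
- seat (a point): Middle of the chuck's top face (72 mm above the deck), where the centre of the blank's underside ends when the blank is against both pins. Put down 4 to 8 mm short of it (towards the stage's -x) the blank clears the pins, stays on the chuck, and is then pushed home by the roller. Axes as the stage.
- pin_left: Upright steel locating pin 8 mm in diameter, 16 mm tall on the stage's round table (top 80 mm above the deck), fixed, 29 mm from the seat centre, 0.62 rad to the left (+y) of the stage's +x direction. Origin at the centre of its foot.
- pin_right: The other locating pin, the same, 0.62 rad to the right (-y).
- pivot_axis (a point): On the upright pivot axis of the roller arm, 82 mm above the deck, at 27 mm towards -x and 90 mm towards -y from the stage's centre.
- roller_arm (a joint): Aluminium roller arm on its pivot: 0 = open, where its spring keeps it; 0.90 rad = forward on its stop, then pointing along the stage's +y. Turns clockwise seen from above, level, 84 to 92 mm above the deck. Springs back when let go; the push at the post is about 3 N at first and 10 N at the stop with the blank in place. Brass stop posts stand by the pivot.
- grip_post: Red upright grip post on the arm, 140 mm from the pivot axis: 14 mm in diameter, on a 19 mm collar 3 mm high; origin at the centre of its foot on the arm's top face, 92 mm above the deck; top 45 mm higher, 137 mm above the deck. It moves with the arm on an arc of 140 mm about the pivot and can be pinched from above from any side.
- press_roller: White roller 12 mm in diameter and 8 mm high hanging under the arm 90 mm from the pivot axis, on a small spring plunger which gives way by up to 6 mm (about 3.6 N at 4 mm): with the arm on its stop and a blank in place it is pressed in by about 4 mm. Origin at the centre of its underside, at the level of the blank's rim.
- tweezers: Bystander: steel wafer tweezers about 130 mm long lying on the deck between tray and stage; origin near the middle.
- wafer_box: Bystander: round flat grey wafer box, 112 mm in diameter, 20 mm tall; origin at the centre of its underside.
- wash_bottle: Bystander: white wash bottle with a red cap, 66 mm in diameter, 200 mm tall with its bent spout; origin at the centre of its underside.
- loupe: Bystander: black inspection loupe, 42 mm in diameter, 44 mm tall; origin at the centre of its underside.
- uv_probe: Bystander: round aluminium light-meter probe, 52 mm in diameter, 12 mm high with a short black stem; origin at the centre of its underside.
There are look-alikes about, which are no part of the job. There is more than one size of the coated_blank; the one meant has the size given above.

How it is judged:
By the outcome, as a careful person would: the job done as asked, in the order asked, and still so for the second after the job is handed in, while the arm keeps its last pose, push and grip.
It also fails if it takes over 54 s, if anything falls off the work surface, if the arm or the gripper's body presses on something with over 40 N, if the wrist force passes 120 N, or if a joint passes its speed limit or range.

ROBOT

A 6-joint arm with a two-finger parallel gripper is mounted at the origin on the work surface. World frame = base frame: x ahead of the robot, y to its left, z up, the work surface at z = 0. Lengths are in m, angles in degrees, forces in N, time in s.
With the tool pointing down it reaches from about 0.4 to 0.825 m from the base axis. Payload 7 kg.
Tool frame: the origin (TCP) lies between the finger pads; the fingertips stand 17 mm ahead of it and the grasp point (between the pads) lies 2 mm behind it; x points along the fingers, y is the direction in which the jaws open and shut, and the axes are right-handed (so a half turn about x gives the same grasp; the last joint's range is limited). The gripper opens to 88 mm and grips with 3 to 60 N. Pads are 19 mm wide; open, the fingers measure 130 mm over their backs; the gripper's body (78 mm by 193 mm) begins 47 mm behind the grasp point.
Start: joints at [-54.081, 20.546, 0.682, 0, -70.136, -16.507], TCP at [0.224, -0.637, 0.244] pointing down, gripper open.
Joint ranges: [-176.03, 176.03], [-82.01, 121.73], [-58.28, 71.71], [-173.87, 95.51], [-174.79, -0.11], [-173.66, 173.66]. Speed limits (degrees/s): [136.94, 136.94, 172.46, 180, 180, 180].

INTERFACE

Orientations are given as [roll, pitch, yaw] about the fixed x, y, z axes, in that order (R = Rz(yaw) Ry(pitch) Rx(roll)).
In Python, from plant import r gives the robot as it stands.
- The arm moves only by the shell command python3 -m jog 'ROWS' [FORCE]. ROWS is a JSON object of lists of equal length, an entry for each row: "fingers": the opening, from 0 (shut) to 1 (fully open); "dp": the shift along the tool's x, y, z in mm, a list of three; "twist": the turn about the tool's x in degrees. In form: {"fingers": [fingers, ...], "dp": [[dx, dy, dz], ...], "twist": [twist, ...]}. A call has exactly 5 rows; each row is the pose to reach, as a shift and turn from the pose measured when the call began, along the tool's axes at that moment; what a row does not reach only later rows make up. A row lasts 1/10 s, in which the tool goes at most 50 mm and 8.59 degrees, less where a joint would pass 70% of its speed; a pose out of reach is approached as far as the arm can. A call with a gripper value outside its range is refused whole. The fingers move at their own pace and stop on an object; FORCE is the grip in N (left out, the last holds). Time passes only in rows, so rows that repeat a pose let the fingers close, or fill a call up. It gives the time, the measured TCP pose, the force and the opening at its end, in the units of the state.
- r.get_state(): the state, without advancing time (a new reading comes with each control period).
- r.capture(name): name is "side" or "top" or "wrist"; returns a dict with "frame" (480x640x3 uint8, red, green, blue), "intrinsics" (3x3 intrinsics, pixels), "pose" (4x4, takes a point from camera to world coordinates). Camera axes: x right, y down, z forward; pixel columns grow to the right and rows downward; lengths in m; the calibration is good to about 2 mm. A picture is of the moment at which its call begins. There is no depth.
- r.close_job(): hands the job in, once; it reports no verdict.
The state is a dict: "time_s": time; "joints": joint angles; "qd": joint speeds; "joint_torque": joint torques, N m; "tcp_pos": TCP position; "eef_rot": TCP orientation; "contact_force": force on the tool from outside, world axes, zero at the start; "moment": the same for the moment, N m; "gripper_width": finger opening in m.
Only numpy, scipy, OpenCV 4.12 (cv2) and the standard library are available. Lean on these libraries where they do the work, as an engineer would, in place of code of your own. Each camera call takes 0.05 s, during which the arm holds its last target. There are 200 camera calls.

## Working session

There is one attempt and no reset: what is moved stays moved. The work goes in short steps, Python scripts to look and compute and a shell command to move; the robot and the scene stay as the last step left them, time stands still between calls to the robot, and variables do not carry over. Pictures are saved under pics/ and viewed, on a budget of 10 in all, crops included, one or two more only if the job needs it, and the job is handed in when it is done.

```bash
ls; mkdir -p pics; python3 - <<'E'
from plant import r
import cv2,numpy as np
for n in("top","side"):
    c=r.capture(n);cv2.imwrite(f"pics/{n}0.png",c["frame"][:,:,::-1]);np.savez(f"{n}0.npz",**c)
    print(n,c["intrinsics"].tolist(),c["pose"].round(3).tolist())
print(r.get_state())
E
```

```text
pics
top [[461.03760153746146, 0.0, 325.0688174859981], [0.0, 461.03760153746146, 242.3567127047457], [0.0, 0.0, 1.0]] [[0.025, -0.985, 0.17, 0.381], [-0.999, -0.021, 0.025, -0.021], [-0.022, -0.171, -0.985, 1.147], [0.0, 0.0, 0.0, 1.0]]
side [[503.64955863415526, 0.0, 318.8208257438224], [0.0, 503.64955863415526, 244.3070266560793], [0.0, 0.0, 1.0]] [[0.693, -0.473, 0.544, -0.229], [-0.721, -0.456, 0.522, -0.745], [0.001, -0.754, -0.657, 0.991], [0.0, 0.0, 0.0, 1.0]]
{'time_s': 0.1, 'joints': array([-5.40812330e+01,  2.05859884e+01,  6.38542503e-01, -1.73009916e-02,
       -7.01347104e+01, -1.65071664e+01]), 'qd': array([ 0.04763764, -0.09315827,  0.10026957,  0.08208193,  0.01912313,
        0.00600535]), 'joint_torque': array([ 4.80056369e-04, -5.84162521e+01,  2.93751007e+01,  7.01547280e+00,
        1.02054072e-02, -5.66768222e-05]), 'tcp_pos': array([ 0.22417912, -0.63625104,  0.24272922]), 'eef_rot': array([ 95.3101992 ,  89.91624865, 114.71590911]), 'contact_force': array([-0.94271002, -0.29593289,  0.54382889]), 'moment': array([ 0.01886347, -0.02784951, -0.02366922]), 'gripper_width': 0.08764033863169458}
```

View pics/top0.png

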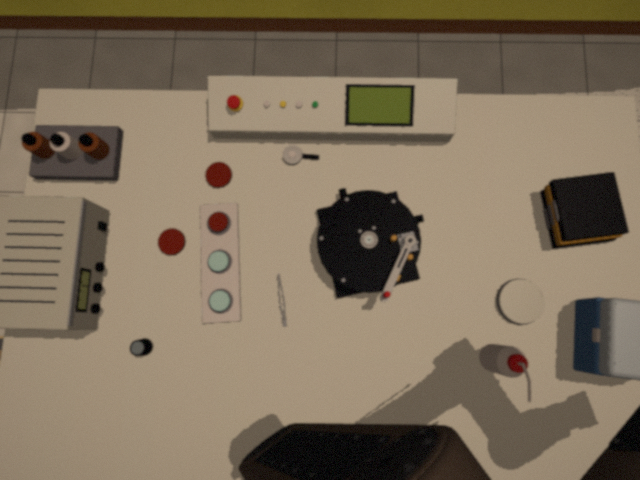

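The top view shows the tray at about (220,262) with the brown blank on its far seat (218,222). The stage centre is near (369,240), and the arm is open with its red post at (387,295). I'll enlarge this area.

```bash
python3 - <<'E'
import cv2,numpy as np
f=cv2.imread("pics/top0.png")
a=f[180:310,300:440]; b=f[195:330,190:250]
A=cv2.resize(a,None,fx=4,fy=4,interpolation=cv2.INTER_CUBIC);B=cv2.resize(b,None,fx=4,fy=4,interpolation=cv2.INTER_CUBIC)
o=np.zeros((540,800,3),np.uint8);o[:520,:560]=A;o[:540,560:800]=B
o=np.clip(255*(o/255.)**0.6,0,255).astype(np.uint8)
cv2.imwrite("pics/top0c.png",o)
E
```

```text
(no output)
```

View pics/top0c.png

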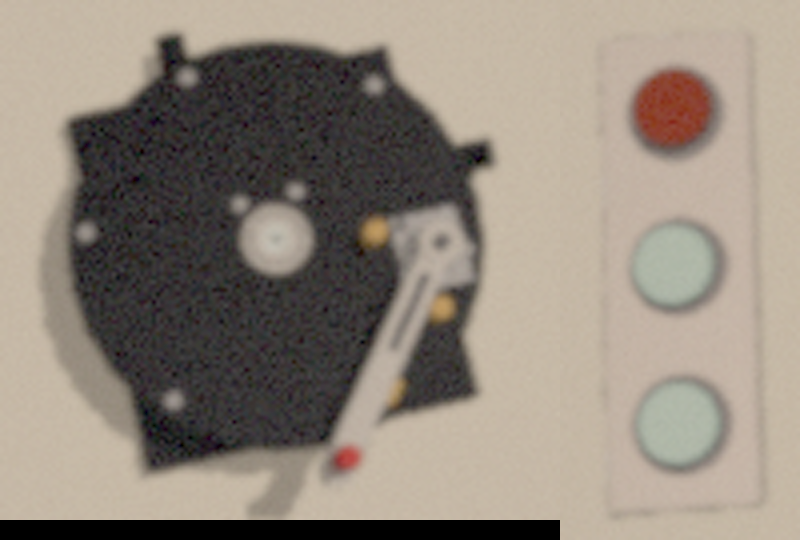

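The crop gives these original-image pixels:
- **Chuck:** (368.6,239.4).
- **Pins:** (359.6,230.6) and (373.4,227.1).
- **Pivot:** (409.9,239.6).
- **Post top:** (386.4,293.9).
- **Brown disc:** (217.9,221.9).
- **Bare discs:** (218.4,260.6) and (219.9,300.4).

```bash
cat > h.py <<'E'
import numpy as np, cv2
from scipy.spatial.transform import Rotation as Ro
from plant import r
def pw(c,uv,z):
    K,T=np.array(c["intrinsics"]),np.array(c["pose"])
    d=T[:3,:3]@np.linalg.solve(K,[uv[0],uv[1],1.]);o=T[:3,3]
    return (o+d*(z-o[2])/d[2])
def px(c,p):
    K,T=np.array(c["intrinsics"]),np.array(c["pose"])
    q=K@(T[:3,:3].T@(np.array(p)-T[:3,3]));return q[:2]/q[2]
def go(p,jaw=None):
    """shift (tool axes, mm) and twist to TCP p, jaw axis at world angle jaw deg (mod 180)"""
    s=r.get_state();R=Ro.from_euler("xyz",s["eef_rot"],degrees=True).as_matrix()
    dp=R.T@(np.array(p)-s["tcp_pos"])*1000
    a=np.degrees(np.arctan2(R[1,1],R[0,1]));tw=None
    if jaw is not None: tw=-((jaw-a+90)%180-90)   # tool x down: sign flips
    print("t",round(s["time_s"],2),"tcp",s["tcp_pos"].round(4),"jaw",a.round(1),"toolx",R[:,0].round(3),"dp",dp.round(1),"twist",tw,
      "F",s["contact_force"].round(1),"w",round(s["gripper_width"],4),"j",s["joints"].round(0))
E
python3 - <<'E'
from h import *
c=np.load("top0.npz")
f=c["frame"].astype(int)
P={}
for n,uv,z in[("chuck",(368.6,239.4),.072),("pL",(359.6,230.6),.08),("pR",(373.4,227.1),.08),("piv",(409.9,239.6),.095),("post",(386.4,293.9),.137),("disc",(217.9,221.9),.028),("b1",(218.4,260.6),.028),("b2",(219.9,300.4),.028)]:
    P[n]=pw(c,uv,z);print(n,P[n].round(4))
# fit stage pose
from scipy.optimize import least_squares
loc={"chuck":(0,0),"pL":(29*np.cos(.62),29*np.sin(.62)),"pR":(29*np.cos(.62),-29*np.sin(.62)),"piv":(-27,-90)}
def res(x):
    C,S=np.cos(x[2]),np.sin(x[2]);return np.concatenate([np.array([[C,-S],[S,C]])@np.array(v)/1000+x[:2]-P[k][:2] for k,v in loc.items()])
s=least_squares(res,[.5,-.1,0]);print("stage",s.x[:2],np.degrees(s.x[2]),(s.fun*1000).round(1))
pv=P["piv"];d=P["post"]-pv;print("post r",np.hypot(*d[:2]),"ang",np.degrees(np.arctan2(d[1],d[0])))
d=P["disc"]-P["b2"];print("tray x ang",np.degrees(np.arctan2(d[1],d[0])),np.hypot(*d[:2]))
for z in(.028,):go([*P["disc"][:2],.1],0)
E
```

```text
chuck [ 0.5759 -0.0963  0.072 ]
pL [ 0.5951 -0.0744  0.08  ]
pR [ 0.6041 -0.1067  0.08  ]
piv [ 0.5732 -0.1899  0.095 ]
post [ 0.4444 -0.1314  0.137 ]
disc [0.6204 0.2764 0.028 ]
b1 [0.5232 0.2689 0.028 ]
b2 [0.4262 0.259  0.028 ]
stage [ 0.5764804  -0.09631831] 14.678269294206855 [ 0.6 -0.1 -0.   0.3 -0.5  0.1 -0.  -0.4]
post r 0.14144954448895047 ang 155.59370875421536
tray x ang 5.1323360381754135 0.19503538462417758
t 0.1 tcp [ 0.2242 -0.6363  0.2427] jaw 109.4 toolx [-0.001  0.001 -1.   ] dp [143.7 729.  677. ] twist -70.59429572846724 F [-0.9 -0.3  0.5] w 0.0876 j [-54.  21.   1.  -0. -70. -17.]
```

View pics/side0.png

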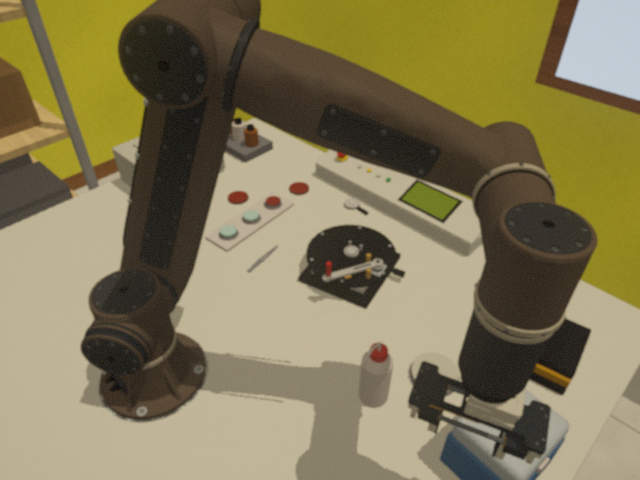

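The side view agrees: the arm is open, its post stands at (328,270), and the wash bottle at (377,375) is below my travel height. The stage fit is good to 0.6 mm, at (0.5765,-0.0963) with yaw 14.7°. I'm moving to the tray now.

```bash
python3 -m jog '{"fingers":[1,1,1,1,1],"dp":[[0,36,34],[0,72,68],[0,108,102],[0,144,136],[0,180,170]],"twist":[0,0,0,0,0]}' 
python3 -m jog '{"fingers":[1,1,1,1,1],"dp":[[0,36,34],[0,72,68],[0,108,102],[0,144,136],[0,180,170]],"twist":[0,0,0,0,0]}' 
python3 -m jog '{"fingers":[1,1,1,1,1],"dp":[[0,36,34],[0,72,68],[0,108,102],[0,144,136],[0,180,170]],"twist":[0,0,0,0,0]}' 
python3 -c "
from h import *
go([.6204,.2764,.15],95.1)"
```

```text
time_s: 0.6
tcp_pos: [0.3249, -0.4081, 0.2426]
eef_rot: [99.7, 89.9, 119.1]
contact_force: [1.8, -0.5, 1.1]
gripper_width: 0.0877
time_s: 1.1
tcp_pos: [0.4257, -0.1799, 0.243]
eef_rot: [87.8, 89.9, 107.1]
contact_force: [1.1, -0.8, -0.1]
gripper_width: 0.0875
time_s: 1.6
tcp_pos: [0.5265, 0.0485, 0.2434]
eef_rot: [85.3, 89.9, 104.7]
contact_force: [1.4, -0.9, 0.6]
gripper_width: 0.0879
t 1.6 tcp [0.5265 0.0485 0.2434] jaw 109.4 toolx [-0.001  0.002 -1.   ] dp [ 93.8 183.6 164.2] twist 14.310743373030704 F [ 1.4 -0.9  0.6] w 0.0879 j [ 26.   7. -18.  -0. -66. -97.]
```

```bash
python3 -m jog '{"fingers":[1,1,1,1,1],"dp":[[20,40,36],[40,80,72],[60,120,108],[80,160,144],[93.8,183.6,164.2]],"twist":[3,6,9,12,14.3]}' 
python3 -m jog '{"fingers":[1,1,1,1,1],"dp":[[0,0,0],[0,0,0],[0,0,0],[0,0,0],[0,0,0]],"twist":[0,0,0,0,0]}' 
python3 - <<'E'
from h import *
go([.6204,.2764,.15],95.1)
c=r.capture("wrist");cv2.imwrite("pics/w1.png",c["frame"][:,:,::-1]);np.savez("w1.npz",**c)
print(px(c,[.6204,.2764,.028]))
E
```

```text
time_s: 2.1
tcp_pos: [0.6154, 0.2649, 0.1549]
eef_rot: [104.8, 89.9, 109.8]
contact_force: [0.5, 0.2, 0.6]
gripper_width: 0.0876
time_s: 2.6
tcp_pos: [0.6155, 0.264, 0.1561]
eef_rot: [72.3, 89.8, 77.3]
contact_force: [-0.5, -0.3, 0.3]
gripper_width: 0.0875
t 2.6 tcp [0.6155 0.264  0.1561] jaw 95.0 toolx [ 0.001  0.003 -1.   ] dp [ 6.1 11.9  5.9] twist -0.14754397520214013 F [-0.5 -0.3  0.3] w 0.0875 j [  40.   24.   -7.   -0.  -60. -125.]
[329.14015911 242.21470651]
```

View pics/w1.png

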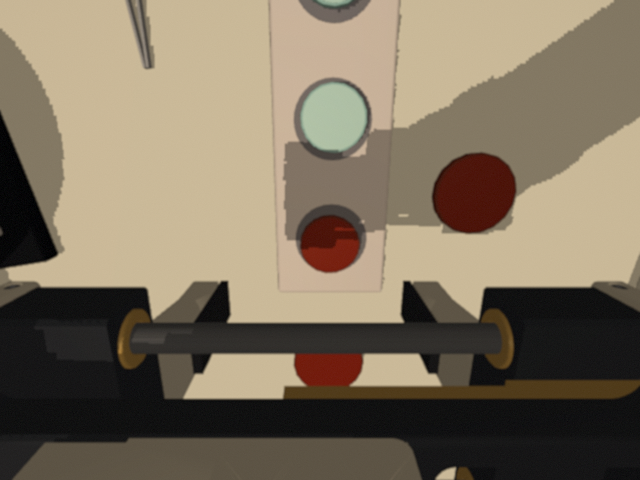

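The wrist view puts the tray's brown disc at (330,243), where I predicted, but it looks slightly smaller than the bare one at (334,118). I'll measure all the discs before grasping.

```bash
python3 - <<'E'
from h import *
for nm in("w1","top0"):
    c=np.load(nm+".npz");f=c["frame"].astype(int);R,G,B=f[...,0],f[...,1],f[...,2]
    for lab,m in(("brown",(R>1.7*G)&(R>40)),("bare",(G>R+5)&(G>90))):
        n,l,st,ce=cv2.connectedComponentsWithStats(m.astype(np.uint8))
        for i in range(1,n):
            if st[i,4]<(150 if nm=="top0" else 1500):continue
            ct=cv2.findContours((l==i).astype(np.uint8),0,1)[0][0]
            for z in(.028,.006):
                w=np.array([pw(c,p[0],z) for p in ct])[:,:2].astype(np.float32)
                (x,y),rad=cv2.minEnclosingCircle(w)
                print(nm,lab,st[i].tolist(),"z",z,"c",round(x,4),round(y,4),"d",round(2000*rad,1),"dA",round(2000*(cv2.contourArea(w)/np.pi)**.5,1))
E
```

```text
w1 brown [433, 154, 82, 79, 5035] z 0.028 c 0.5707 0.3864 d 64.7 dA 62.8
w1 brown [433, 154, 82, 79, 5035] z 0.006 c 0.5733 0.397 d 69.9 dA 68.0
w1 brown [301, 216, 59, 56, 2597] z 0.028 c 0.6219 0.2768 d 49.2 dA 47.9
w1 brown [301, 216, 59, 56, 2597] z 0.006 c 0.6288 0.2784 d 53.2 dA 51.8
w1 brown [295, 353, 67, 34, 2038] z 0.028 c 0.7371 0.2871 d 62.7 dA 50.4
w1 brown [295, 353, 67, 34, 2038] z 0.006 c 0.7534 0.2896 d 67.8 dA 54.5
w1 bare [300, 82, 68, 71, 3760] z 0.028 c 0.5239 0.2702 d 50.5 dA 49.2
w1 bare [300, 82, 68, 71, 3760] z 0.006 c 0.5228 0.2712 d 54.6 dA 53.2
top0 brown [0, 17, 640, 17, 4381] z 0.028 c 1.1807 0.0526 d 1720.9 dA 219.7
top0 brown [0, 17, 640, 17, 4381] z 0.006 c 1.1965 0.054 d 1754.7 dA 224.0
top0 brown [23, 133, 30, 25, 351] z 0.028 c 0.8119 0.758 d 85.8 dA 53.8
top0 brown [23, 133, 30, 25, 351] z 0.006 c 0.8203 0.7733 d 87.5 dA 54.9
top0 brown [79, 133, 29, 26, 381] z 0.028 c 0.8141 0.6119 d 81.4 dA 56.1
top0 brown [79, 133, 29, 26, 381] z 0.006 c 0.8226 0.6244 d 83.0 dA 57.2
top0 brown [206, 163, 25, 24, 475] z 0.028 c 0.7437 0.2838 d 64.0 dA 61.6
top0 
[... 257 characters left out ...]
28 c 0.5691 0.3901 d 64.8 dA 61.5
top0 brown [159, 229, 25, 26, 507] z 0.006 c 0.5728 0.3982 d 66.1 dA 62.7
top0 brown [507, 354, 20, 19, 262] z 0.028 c 0.2984 -0.4474 d 45.6 dA 39.1
top0 brown [507, 354, 20, 19, 262] z 0.006 c 0.2967 -0.4558 d 46.5 dA 39.8
top0 bare [350, 88, 60, 34, 1491] z 0.028 c 0.9399 -0.1248 d 176.0 dA 125.8
top0 bare [350, 88, 60, 34, 1491] z 0.006 c 0.9509 -0.1269 d 179.5 dA 128.2
top0 bare [209, 252, 19, 19, 294] z 0.028 c 0.5216 0.2691 d 49.7 dA 45.5
top0 bare [209, 252, 19, 19, 294] z 0.006 c 0.5243 0.2748 d 50.7 dA 46.4
top0 bare [210, 291, 20, 20, 311] z 0.028 c 0.4261 0.2602 d 48.4 dA 46.0
top0 bare [210, 291, 20, 20, 311] z 0.006 c 0.427 0.2658 d 49.3 dA 46.9
```

The tray disc measures about 49–50 mm and the loose ones about 63 mm, so the tray disc is the right one, at (0.6213,0.2766). I'll descend with the fingertips 5 mm below its underside, so they will also clear the stage table when placing.

```bash
python3 -c "
from h import *
go([.6213,.2766,.07],95.1)"
python3 -m jog '{"fingers":[1,1,1,1,1],"dp":[[20,8,4],[45,12.0,7],[70,12.0,7],[86,12,7],[86,12,7]],"twist":[0,0,0,0,0]}' 40
python3 -c "
from h import *
go([.6213,.2766,.034],95.1)"
```

```text
t 2.65 tcp [0.6155 0.2641 0.156 ] jaw 95.0 toolx [ 0.001  0.003 -1.   ] dp [86.  11.7  6.8] twist -0.14096551342005625 F [0.2 0.3 0.3] w 0.0873 j [  40.   24.   -7.   -0.  -60. -125.]
time_s: 3.15
tcp_pos: [0.6202, 0.2756, 0.0679]
eef_rot: [160.8, 89.8, 165.7]
contact_force: [-0.4, -0.6, 0.2]
gripper_width: 0.0877
t 3.15 tcp [0.6202 0.2756 0.0679] jaw 94.9 toolx [-0.003  0.001 -1.   ] dp [33.9  0.9  1.2] twist -0.19846111622395313 F [-0.4 -0.6  0.2] w 0.0877 j [  40.   29.  -10.   -0.  -51. -125.]
```

```bash
python3 -m jog '{"fingers":[1,1,1,1,1],"dp":[[15,0.9,1.2],[28,0.9,1.2],[34,0.9,1.2],[34,0.9,1.2],[34,0.9,1.2]],"twist":[0,0,0,0,0]}' 20
python3 -c "
from h import *
go([.6213,.2766,.034],95.1)"
python3 -m jog '{"fingers":[0.7,0.6,0.5,0.45,0.4],"dp":[[0,0,0],[0,0,0],[0,0,0],[0,0,0],[0,0,0]],"twist":[0,0,0,0,0]}' 20
python3 -m jog '{"fingers":[0.4,0.4,0.4,0.4,0.4],"dp":[[0,0,0],[0,0,0],[0,0,0],[0,0,0],[0,0,0]],"twist":[0,0,0,0,0]}' 20
python3 -c "
from h import *
go([.6213,.2766,.034],95.1)"
```

```text
time_s: 3.65
tcp_pos: [0.6215, 0.2767, 0.0342]
eef_rot: [159.1, 89.9, 164.0]
contact_force: [0.8, 0.2, -0.6]
gripper_width: 0.0874
t 3.65 tcp [0.6215 0.2767 0.0342] jaw 94.9 toolx [-0.002  0.001 -1.   ] dp [ 0.2 -0.1 -0.2] twist -0.184686752634164 F [ 0.8  0.2 -0.6] w 0.0874 j [  40.   32.  -11.   -0.  -47. -125.]
time_s: 4.15
tcp_pos: [0.6215, 0.2767, 0.0344]
eef_rot: [154.3, 89.9, 159.2]
contact_force: [-0.1, -0.6, 0.2]
gripper_width: 0.0529
time_s: 4.65
tcp_pos: [0.6215, 0.2767, 0.0344]
eef_rot: [154.8, 89.9, 159.7]
contact_force: [0.3, -0.6, -0.2]
gripper_width: 0.0487
t 4.65 tcp [0.6215 0.2767 0.0344] jaw 94.9 toolx [-0.002  0.001 -1.   ] dp [ 0.4 -0.1 -0.2] twist -0.18763349087728898 F [ 0.3 -0.6 -0.2] w 0.0487 j [  40.   32.  -11.   -0.  -47. -125.]
```

```bash
python3 -m jog '{"fingers":[0.4,0.4,0.4,0.4,0.4],"dp":[[-5,0,0],[-20,0,0],[-60,0,0],[-105,0,0],[-150,0,0]],"twist":[0,0,0,0,0]}' 20
python3 - <<'E'
from h import *
go([.5707,-.0978,.19],104.7)
c=r.capture("wrist");cv2.imwrite("pics/w2.png",c["frame"][:,:,::-1])
E
```

```text
time_s: 5.15
tcp_pos: [0.6217, 0.2764, 0.1873]
eef_rot: [147.9, 89.9, 152.8]
contact_force: [0.4, 0.5, -0.6]
gripper_width: 0.0488
t 5.15 tcp [0.6217 0.2764 0.1873] jaw 94.9 toolx [-0.002  0.001 -1.   ] dp [  -2.9 -368.4  -83. ] twist -9.775959990760796 F [ 0.4  0.5 -0.6] w 0.0488 j [  40.   23.   -3.   -0.  -64. -125.]
```

View pics/w2.png

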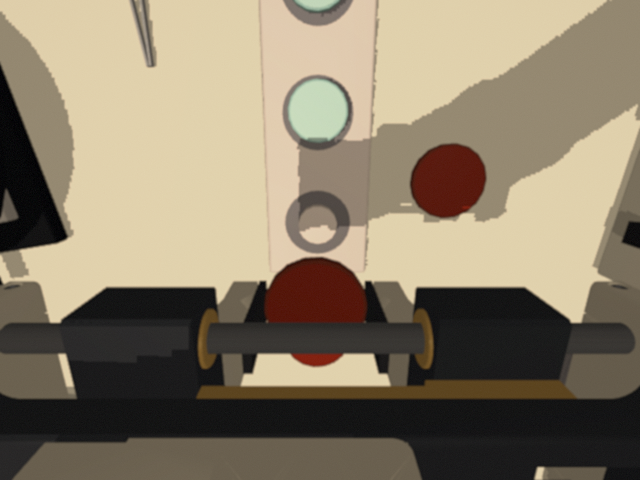

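The disc is held level between the pads (ellipse x 265–367, y 257–366) and its seat is empty. I'm carrying it over the stage.

```bash
python3 -c "
from h import *
c=r.capture('wrist');s=r.get_state();t=s['tcp_pos']
w=pw(c,(316,311.5),t[2]-.0064);print('disc-tcp mm',(w-t)*1000)"
python3 -m jog '{"fingers":[0.4,0.4,0.4,0.4,0.4],"dp":[[0,-20,-5],[0,-60,-14],[0,-105,-24],[0,-150,-34],[0,-190,-43]],"twist":[-1,-3,-5,-8,-9.8]}' 20
python3 -m jog '{"fingers":[0.4,0.4,0.4,0.4,0.4],"dp":[[0,-40,-2],[0,-80,-4],[0,-120,-6],[0,-150,-8],[0,-165,-8]],"twist":[0,0,0,0,0]}' 20
python3 -c "
from h import *
go([.5707,-.0978,.12],104.7)"
```

```text
disc-tcp mm [ 4.53290794  0.4029416  -6.4       ]
time_s: 5.75
tcp_pos: [0.5985, 0.0835, 0.1937]
eef_rot: [21.2, 89.2, 36.1]
contact_force: [0.6, 0.5, 0.6]
gripper_width: 0.0489
time_s: 6.25
tcp_pos: [0.6334, -0.0805, 0.1939]
eef_rot: [18.1, 89.2, 32.9]
contact_force: [0.8, 0.8, -0.5]
gripper_width: 0.0487
t 6.25 tcp [ 0.6334 -0.0805  0.1939] jaw 104.8 toolx [ 0.012  0.008 -1.   ] dp [ 73.   -1.  -66.1] twist 0.09226292471079489 F [ 0.8  0.8 -0.5] w 0.0487 j [ 10.  19.  -9.  -0. -62. -85.]
```

```bash
python3 -m jog '{"fingers":[0.4,0.4,0.4,0.4,0.4],"dp":[[0,-1,-20],[0,-1,-45],[0,-1,-66],[0,-1,-66],[0,-1,-66]],"twist":[0,0,0,0,0]}' 20
python3 -m jog '{"fingers":[0.4,0.4,0.4,0.4,0.4],"dp":[[0,0,0],[0,0,0],[0,0,0],[0,0,0],[0,0,0]],"twist":[0,0,0,0,0]}' 20
python3 - <<'E'
from h import *
go([.5707,-.0978,.12],104.7)
c=r.capture("wrist");cv2.imwrite("pics/w3.png",c["frame"][:,:,::-1]);np.savez("w3.npz",**c)
s=r.get_state();t=s['tcp_pos'];R=Ro.from_euler("xyz",s["eef_rot"],degrees=True).as_matrix()
f=c["frame"].astype(int);m=((f[...,0]>1.7*f[...,1])&(f[...,0]>40)).astype(np.uint8)
m[:240]=0;ys,xs=np.nonzero(m);print("brown ext",xs.min(),xs.max(),ys.min(),ys.max())
a=np.linspace(0,6.283,120)
for o in(-2,0,2,4,6):
    pts=[]
    for h in(.0064,.0124):
        for q in a: pts.append(px(c,t+R@np.array([h,.025*np.cos(q),-o/1000+.025*np.sin(q)])))
    pts=np.array(pts);print(o,R[:,2].round(2),pts.min(0).round(),pts.max(0).round())
for n,l,z in(("pL",(23.6,16.85),.08),("pR",(23.6,-16.85),.08)):
    C,S=np.cos(.2562),np.sin(.2562);print(n,px(c,[.5765+(C*l[0]-S*l[1])/1e3,-.0963+(S*l[0]+C*l[1])/1e3,z]))
E
```

```text
time_s: 6.75
tcp_pos: [0.5702, -0.0981, 0.1942]
eef_rot: [14.8, 89.1, 29.6]
contact_force: [-0.3, -0.0, 0.5]
gripper_width: 0.049
time_s: 7.25
tcp_pos: [0.5703, -0.098, 0.194]
eef_rot: [15.4, 89.1, 30.2]
contact_force: [-0.2, -0.3, -0.3]
gripper_width: 0.0487
t 7.25 tcp [ 0.5703 -0.098   0.194 ] jaw 104.8 toolx [ 0.014  0.008 -1.   ] dp [74.  -0.2 -0.6] twist 0.11484276600752708 F [-0.2 -0.3 -0.3] w 0.0487 j [  9.  13. -16.  -0. -60. -84.]
brown ext 264 367 258 322
-2 [0.97 0.26 0.02] [263. 256.] [368. 354.]
0 [0.97 0.26 0.02] [263. 253.] [368. 351.]
2 [0.97 0.26 0.02] [263. 249.] [368. 348.]
4 [0.97 0.26 0.02] [263. 244.] [368. 344.]
6 [0.97 0.26 0.02] [263. 240.] [368. 341.]
pL [335.6422793  274.00323308]
pR [293.83953052 273.98136413]
```

View pics/w3.png

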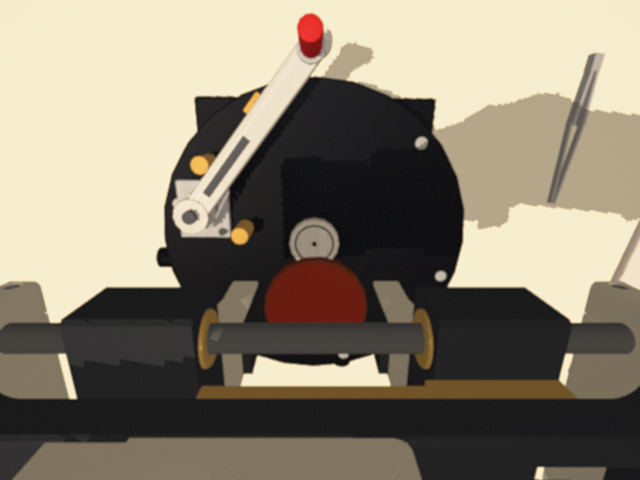

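The chuck shows at (314,243), the arm is open with its post at (311,35), and the disc is level with its top edge at y=258. That edge suggests the disc sits about 1–3 mm towards +x of the TCP, so I'll aim the TCP 7.5 mm short.

```bash
python3 - <<'E'
from h import *
c=np.load("w3.npz");print(px(c,[.5765,-.0963,.072]),pw(c,(314,243.5),.072),pw(c,(189.5,215.5),.095),pw(c,(311,22),.137))
go([.5692,-.0982,.092],104.7)
E
python3 -m jog '{"fingers":[0.4,0.4,0.4,0.4,0.4],"dp":[[20,0,-1],[45,0,-2],[70,0,-3],[90,0,-3],[102,0,-3]],"twist":[0,0,0,0,0]}' 20
python3 -c "
from h import *
go([.5692,-.0982,.0855],104.7)"
```

```text
[314.77805222 243.08131327] [ 0.57700416 -0.09681676  0.072     ] [ 0.57190849 -0.19044684  0.095     ] [ 0.44328508 -0.13372736  0.137     ]
t 7.3 tcp [ 0.5702 -0.098   0.194 ] jaw 104.8 toolx [ 0.014  0.008 -1.   ] dp [102.   -0.3  -2.6] twist 0.11434414439563056 F [ 0.3  0.5 -0.5] w 0.0492 j [  9.  13. -16.  -0. -60. -84.]
time_s: 7.8
tcp_pos: [0.5679, -0.0981, 0.0903]
eef_rot: [19.0, 89.2, 33.8]
contact_force: [0.6, 0.1, -0.1]
gripper_width: 0.0485
t 7.8 tcp [ 0.5679 -0.0981  0.0903] jaw 104.8 toolx [ 0.012  0.008 -1.   ] dp [ 4.8 -0.5  1.1] twist 0.10355875046944618 F [ 0.6  0.1 -0.1] w 0.0485 j [  9.  19. -23.  -0. -47. -84.]
```

```bash
python3 -m jog '{"fingers":[0.4,0.4,0.4,0.4,0.4],"dp":[[1,0,1],[2,0,1],[3.5,0,1],[4.8,-0.5,1.1],[4.8,-0.5,1.1]],"twist":[0,0,0,0,0]}' 20
python3 -m jog '{"fingers":[0.4,0.4,0.4,0.4,0.4],"dp":[[0.3,0,0],[0.6,0,0],[0.9,0,0],[0.9,0,0],[0.9,0,0]],"twist":[0,0,0,0,0]}' 20
python3 -c "
from h import *
go([.5692,-.0982,.0844],104.7)"
```

```text
time_s: 8.3
tcp_pos: [0.5695, -0.0982, 0.086]
eef_rot: [17.4, 89.2, 32.2]
contact_force: [0.2, -0.4, -1.0]
gripper_width: 0.0493
time_s: 8.8
tcp_pos: [0.5695, -0.0982, 0.0851]
eef_rot: [17.4, 89.2, 32.2]
contact_force: [-0.3, 0.9, -0.6]
gripper_width: 0.0491
t 8.8 tcp [ 0.5695 -0.0982  0.0851] jaw 104.8 toolx [ 0.012  0.008 -1.   ] dp [ 0.7  0.1 -0.3] twist 0.10403754108521923 F [-0.3  0.9 -0.6] w 0.0491 j [  9.  20. -23.  -0. -46. -84.]
```

```bash
python3 -m jog '{"fingers":[0.4,0.4,0.4,0.4,0.4],"dp":[[0.3,0,0],[0.6,0,0],[0.6,0,0],[0.6,0,0],[0.6,0,0]],"twist":[0,0,0,0,0]}' 20
python3 -c "
from h import *
go([.5692,-.0982,.0844],104.7)"
python3 -m jog '{"fingers":[0.4,0.4,0.4,0.4,0.4],"dp":[[0.3,0,0],[0.5,0,0],[0.5,0,0],[0.5,0,0],[0.5,0,0]],"twist":[0,0,0,0,0]}' 20
python3 -c "
from h import *
go([.5692,-.0982,.0844],104.7)"
```

```text
time_s: 9.3
tcp_pos: [0.5694, -0.0982, 0.0845]
eef_rot: [17.7, 89.2, 32.5]
contact_force: [0.7, 0.0, -0.5]
gripper_width: 0.049
t 9.3 tcp [ 0.5694 -0.0982  0.0845] jaw 104.8 toolx [ 0.012  0.008 -1.   ] dp [ 0.1  0.1 -0.2] twist 0.100338048073354 F [ 0.7  0.  -0.5] w 0.049 j [  9.  20. -23.  -0. -46. -84.]
time_s: 9.8
tcp_pos: [0.5695, -0.0982, 0.0843]
eef_rot: [16.9, 89.1, 31.7]
contact_force: [-1.2, 0.5, 5.4]
gripper_width: 0.049
t 9.8 tcp [ 0.5695 -0.0982  0.0843] jaw 104.8 toolx [ 0.013  0.008 -1.   ] dp [-0.1  0.1 -0.3] twist 0.10672133833369912 F [-1.2  0.5  5.4] w 0.049 j [  9.  20. -23.  -0. -46. -84.]
```

I have a 5.4 N contact at the expected height. I'll release with a modest opening, rise and check.

```bash
python3 -m jog '{"fingers":[0.58,0.6,0.64,0.68,0.7],"dp":[[0,0,0],[0,0,0],[0,0,0],[0,0,0],[0,0,0]],"twist":[0,0,0,0,0]}' 20
python3 -m jog '{"fingers":[0.7,0.7,0.7,0.7,0.7],"dp":[[-5,0,0],[-20,0,0],[-45,0,0],[-75,0,0],[-105,0,0]],"twist":[0,0,0,0,0]}' 20
python3 - <<'E'
from h import *
go([.38,-.15,.19])
c=r.capture("wrist");np.savez("w4.npz",**c);cv2.imwrite("pics/w4.png",c["frame"][:,:,::-1]);
c=r.capture("top");np.savez("t4.npz",**c);cv2.imwrite("pics/t4.png",c["frame"][:,:,::-1])
E
```

```text
time_s: 10.3
tcp_pos: [0.5695, -0.0982, 0.0841]
eef_rot: [17.3, 89.2, 32.1]
contact_force: [0.5, -0.1, -0.1]
gripper_width: 0.0603
time_s: 10.8
tcp_pos: [0.568, -0.0991, 0.1904]
eef_rot: [17.5, 89.2, 32.3]
contact_force: [0.6, 0.2, -0.3]
gripper_width: 0.0609
t 10.8 tcp [ 0.568  -0.0991  0.1904] jaw 104.8 toolx [ 0.012  0.008 -1.   ] dp [  -2.3   -1.2 -194.7] twist None F [ 0.6  0.2 -0.3] w 0.0609 j [  9.  13. -17.  -0. -59. -84.]
```

View pics/w4.png

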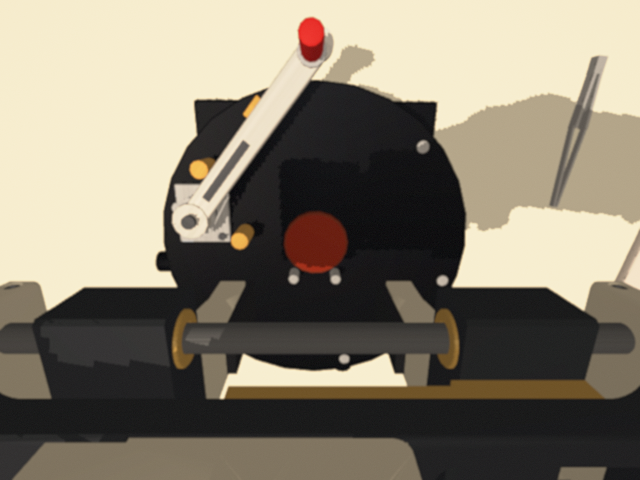

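The blank lies at about (316,241), just short of the two pins (293,278) and (336,278). Next I'll measure it.

```bash
python3 - <<'E'
from h import *
C,S=np.cos(.2562),np.sin(.2562);W=lambda l,z:[.5765+(C*l[0]-S*l[1])/1e3,-.0963+(S*l[0]+C*l[1])/1e3,z]
c=np.load("w4.npz");f=c["frame"].astype(int);m=((f[...,0]>1.7*f[...,1])&(f[...,0]>40)).astype(np.uint8)
m[:205]=0;m[300:]=0;ys,xs=np.nonzero(m[:,250:400]);print("obs",xs.min()+250,xs.max()+250,ys.min(),ys.max())
a=np.linspace(0,6.283,90)
for dx in(-9,-7,-5,-3):
    p=np.array([px(c,W((dx+25*np.cos(q),25*np.sin(q)),z)) for z in(.072,.078) for q in a]);print(dx,p.min(0).round(1),p.max(0).round(1))
print("pins",px(c,W((23.6,16.85),.08)),px(c,W((23.6,-16.85),.08)))
for ang in(156.3,104.7): print(ang,[.5731+.14*np.cos(np.radians(ang)),-.1902+.14*np.sin(np.radians(ang))])
E
```

```text
obs 283 348 211 273
-9 [283.2 205.9] [347.7 269.1]
-7 [283.3 208.4] [347.6 271.4]
-5 [283.3 211. ] [347.6 273.7]
-3 [283.4 213.5] [347.5 276. ]
pins [336.47248053 278.87866481] [294.26562544 278.8686985 ]
156.3 [np.float64(0.4449072369324615), np.float64(-0.13392731126816562)]
104.7 [np.float64(0.5375738877581273), np.float64(-0.05478251461137723)]
```

The blank is flat and about 5 mm short of the seat, as wanted. Next is the post, with the jaws set tangential to its arc (66° at the open position).

```bash
python3 -m jog '{"fingers":[0.6,0.5,0.5,0.5,0.5],"dp":[[0,0,-25],[0,-1,-60],[0,-2,-95],[0,-2,-118],[0,-2,-128]],"twist":[7.7,15.4,23,31,38.5]}' 20
python3 -m jog '{"fingers":[0.5,0.5,0.5,0.5,0.5],"dp":[[0,0,0],[0,0,0],[0,0,0],[0,0,0],[0,0,0]],"twist":[0,0,0,0,0]}' 20
python3 - <<'E'
from h import *
go([.4443,-.1332,.145],66.3)
c=r.capture("wrist");cv2.imwrite("pics/w5.png",c["frame"][:,:,::-1]);np.savez("w5.npz",**c)
print(px(c,[.4443,-.1332,.137]),px(c,[.4443,-.1332,.095]))
E
```

```text
time_s: 11.4
tcp_pos: [0.4452, -0.1343, 0.1914]
eef_rot: [45.8, 88.8, 21.8]
contact_force: [-0.3, -0.4, 0.6]
gripper_width: 0.0443
time_s: 11.9
tcp_pos: [0.4455, -0.1342, 0.1911]
eef_rot: [46.2, 88.8, 22.2]
contact_force: [-0.3, 0.4, 0.2]
gripper_width: 0.0438
t 11.9 tcp [ 0.4455 -0.1342  0.1911] jaw 66.1 toolx [ 0.02   0.008 -1.   ] dp [46.1 -0.3 -2.2] twist -0.23980403150265772 F [-0.3  0.4  0.2] w 0.0438 j [   7.    2.  -30.   -0.  -57. -121.]
[313.71452415 265.59660216] [313.03991824 243.947631  ]
```

View pics/w5.png

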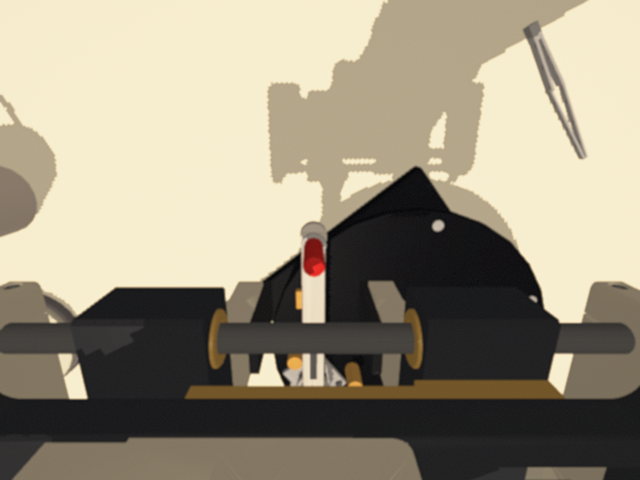

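The post top is at (314,268), within 2.5 px of the prediction and midway between the fingers. I'll descend and pinch it.

```bash
python3 -m jog '{"fingers":[0.5,0.5,0.5,0.5,0.5],"dp":[[20,-0.3,-2],[40,-0.3,-2.5],[60,-0.3,-2.7],[72,-0.3,-2.7],[72,-0.3,-2.7]],"twist":[0,0,0,0,0]}' 20
python3 -c "
from h import *
go([.4443,-.1332,.118],66.3)"
python3 -m jog '{"fingers":[0.4,0.3,0.2,0.15,0.1],"dp":[[0,0,0],[0,0,0],[0,0,0],[0,0,0],[0,0,0]],"twist":[0,0,0,0,0]}' 30
python3 -m jog '{"fingers":[0.05,0.05,0.05,0.05,0.05],"dp":[[0,0,0],[0,0,0],[0,0,0],[0,0,0],[0,0,0]],"twist":[0,0,0,0,0]}' 30
python3 -c "
from h import *
go([.4443,-.1332,.118],66.3)"
```

```text
time_s: 12.45
tcp_pos: [0.4432, -0.1328, 0.1175]
eef_rot: [49.9, 89.0, 25.9]
contact_force: [-0.0, -1.2, 0.5]
gripper_width: 0.0438
t 12.45 tcp [ 0.4432 -0.1328  0.1175] jaw 66.1 toolx [ 0.016  0.008 -1.   ] dp [-0.5  0.1  1.1] twist -0.23741719918577076 F [-0.  -1.2  0.5] w 0.0438 j [   8.    7.  -36.   -0.  -46. -121.]
time_s: 12.95
tcp_pos: [0.4434, -0.1331, 0.118]
eef_rot: [47.7, 89.0, 23.8]
contact_force: [0.0, -3.6, 1.9]
gripper_width: 0.0135
time_s: 13.45
tcp_pos: [0.4433, -0.1332, 0.118]
eef_rot: [47.6, 89.0, 23.7]
contact_force: [0.2, -2.7, -0.2]
gripper_width: 0.0132
t 13.45 tcp [ 0.4433 -0.1332  0.118 ] jaw 66.1 toolx [ 0.016  0.007 -1.   ] dp [-0.   0.4  0.9] twist -0.21633439483488814 F [ 0.2 -2.7 -0.2] w 0.0132 j [   8.    7.  -36.   -0.  -46. -121.]
```

```bash
cat >> h.py <<'E'
def arc(targets,z=.118,rad=None):
    s=r.get_state();R=Ro.from_euler("xyz",s["eef_rot"],degrees=True).as_matrix();t=s["tcp_pos"]
    pv=np.array([.5731,-.1902]);d=t[:2]-pv;rad=rad or np.hypot(*d);a0=np.degrees(np.arctan2(d[1],d[0]))
    print("t",round(s["time_s"],2),"ang",a0.round(2),"r",np.hypot(*d).round(4),"z",t[2].round(4),"jaw",np.degrees(np.arctan2(R[1,1],R[0,1])).round(1),"F",s["contact_force"].round(1),"w",round(s["gripper_width"],4),"j6",s["joints"][5].round(0))
    for a in targets:
        p=[*(pv+rad*np.array([np.cos(np.radians(a)),np.sin(np.radians(a))])),z]
        print(a,(R.T@(p-t)*1000).round(1).tolist())
E
python3 -c "
from h import *
arc([153.3,150,147,144,141])"
```

```text
t 13.45 ang 156.28 r 0.1418 z 0.118 jaw 66.1 F [ 0.2 -2.7 -0.2] w 0.0132 j6 -121.0
153.3 [0.1, 7.4, 0.2]
150 [0.2, 15.5, 0.8]
147 [0.3, 22.9, 1.8]
144 [0.4, 30.2, 3.1]
141 [0.5, 37.4, 4.9]
```

```bash
python3 -m jog '{"fingers":[0.05,0.05,0.05,0.05,0.05],"dp":[[0.1,7.4,0.2],[0.2,15.5,0.8],[0.3,22.9,1.8],[0.4,30.2,3.1],[0.5,37.4,4.9]],"twist":[2,4,6,8,10]}' 30
python3 -c "
from h import *
arc([138,135,132,129,126],rad=.141)"
```

```text
time_s: 13.95
tcp_pos: [0.4624, -0.1015, 0.1179]
eef_rot: [56.2, 89.1, 22.1]
contact_force: [0.2, -8.0, 0.1]
gripper_width: 0.0135
t 13.95 ang 141.31 r 0.1419 z 0.1179 jaw 56.0 F [ 0.2 -8.   0.1] w 0.0135 j6 -135.0
138 [0.1, 8.0, 1.8]
135 [0.2, 15.3, 3.0]
132 [0.3, 22.5, 4.6]
129 [0.4, 29.6, 6.5]
126 [0.5, 36.6, 8.9]
```

```bash
python3 -m jog '{"fingers":[0.05,0.05,0.05,0.05,0.05],"dp":[[0.1,8,2.2],[0.2,15.1,3.7],[0.3,22.2,5.4],[0.4,29.2,7.4],[0.5,36.2,9.7]],"twist":[2,4,6,8,10]}' 30
python3 -c "
from h import *
arc([123,120,117.5,115,113],rad=.140)"
```

```text
time_s: 14.45
tcp_pos: [0.4884, -0.0773, 0.1178]
eef_rot: [71.7, 89.3, 27.5]
contact_force: [-6.2, -4.0, 7.8]
gripper_width: 0.0131
t 14.45 ang 126.87 r 0.1411 z 0.1178 jaw 45.8 F [-6.2 -4.   7.8] w 0.0131 j6 -148.0
123 [-0.1, 9.1, 2.9]
120 [-0.0, 16.2, 4.7]
117.5 [0.0, 22.0, 6.5]
115 [0.1, 27.8, 8.5]
113 [0.2, 32.3, 10.4]
```

```bash
python3 -m jog '{"fingers":[0.05,0.05,0.05,0.05,0.05],"dp":[[-0.2,9.1,2.9],[-0.4,16.2,4.7],[-0.5,22,6.5],[-0.5,27.8,8.5],[-0.5,32.3,10.4]],"twist":[2,4,6,8,9]}' 30
python3 -c "
from h import *
arc([111,109,107.5,106,105,104,103],rad=.140,z=.118)"
```

```text
time_s: 14.95
tcp_pos: [0.5155, -0.0619, 0.1178]
eef_rot: [100.4, 89.6, 47.1]
contact_force: [-8.4, -1.9, 4.7]
gripper_width: 0.0133
t 14.95 ang 114.2 r 0.1406 z 0.1178 jaw 36.7 F [-8.4 -1.9  4.7] w 0.0133 j6 -158.0
111 [-0.1, 7.4, 2.5]
109 [-0.1, 12.1, 3.9]
107.5 [-0.1, 15.6, 5.1]
106 [-0.0, 19.0, 6.3]
105 [-0.0, 21.3, 7.2]
104 [-0.0, 23.6, 8.1]
103 [-0.0, 25.8, 9.1]
```

```bash
python3 -m jog '{"fingers":[0.05,0.05,0.05,0.05,0.05],"dp":[[-0.2,5,1.6],[-0.4,10,3.2],[-0.5,15,4.8],[-0.5,19,6.3],[-0.5,19,6.3]],"twist":[1,2,3,3,3]}' 30
python3 -c "
from h import *
arc([105,104,103,102],rad=.140,z=.118)"
```

```text
time_s: 15.45
tcp_pos: [0.5315, -0.0561, 0.1177]
eef_rot: [172.3, 89.7, 116.0]
contact_force: [-11.0, -0.7, 7.6]
gripper_width: 0.013
t 15.45 ang 107.24 r 0.1404 z 0.1177 jaw 33.6 F [-11.   -0.7   7.6] w 0.013 j6 -161.0
105 [-0.3, 5.1, 2.0]
104 [-0.3, 7.4, 2.8]
103 [-0.3, 9.7, 3.7]
102 [-0.3, 12.0, 4.6]
```

```bash
python3 -m jog '{"fingers":[0.05,0.05,0.05,0.05,0.05],"dp":[[-0.3,2,0.8],[-0.4,4,1.6],[-0.4,5.1,2],[-0.4,6,2.3],[-0.4,6,2.3]],"twist":[0,0,0,0,0]}' 40
python3 -c "
from h import *
arc([104,103,102],rad=.140,z=.118)"
```

```text
time_s: 15.95
tcp_pos: [0.5345, -0.0553, 0.1177]
eef_rot: [-146.7, 89.5, 156.8]
contact_force: [-11.5, -1.1, 9.1]
gripper_width: 0.0131
t 15.95 ang 105.98 r 0.1403 z 0.1177 jaw 33.5 F [-11.5  -1.1   9.1] w 0.0131 j6 -161.0
104 [-0.3, 4.5, 1.8]
103 [-0.3, 6.8, 2.7]
102 [-0.3, 9.1, 3.5]
```

```bash
python3 -m jog '{"fingers":[0.05,0.05,0.05,0.05,0.05],"dp":[[-0.3,2,0.8],[-0.4,4,1.6],[-0.4,4.5,1.8],[-0.4,4.5,1.8],[-0.4,4.5,1.8]],"twist":[0,0,0,0,0]}' 40
python3 - <<'E'
from h import *
arc([104,103,102],rad=.140,z=.118)
a=[]
for n in("top","wrist"):
    c=r.capture(n);np.savez(n+"6.npz",**c);a.append(c["frame"][:,:,::-1])
cv2.imwrite("pics/w6.png",a[1])
E
```

```text
time_s: 16.45
tcp_pos: [0.5358, -0.0549, 0.1177]
eef_rot: [-135.4, 89.2, 168.1]
contact_force: [-12.2, -0.9, 9.8]
gripper_width: 0.013
t 16.45 ang 105.42 r 0.1403 z 0.1177 jaw 33.4 F [-12.2  -0.9   9.8] w 0.013 j6 -161.0
104 [-0.3, 3.2, 1.4]
103 [-0.4, 5.5, 2.2]
102 [-0.4, 7.8, 3.1]
```

View pics/w6.png

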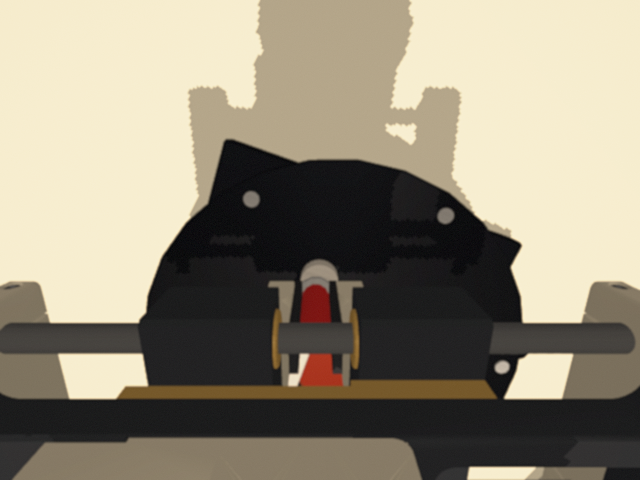

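The post is held in the pads. The hidden shortfall is servo deflection, about 3.4 mm at 12 N, so I'll command further and watch for the force rise at the stop.

```bash
python3 -m jog '{"fingers":[0.05,0.05,0.05,0.05,0.05],"dp":[[-0.3,3,1],[-0.4,4.5,1.7],[-0.4,5.5,2.1],[-0.4,5.5,2.1],[-0.4,5.5,2.1]],"twist":[0,0,0,0,0]}' 45
python3 -c "
from h import *
arc([104,103,102],rad=.140,z=.118)"
python3 -m jog '{"fingers":[0.05,0.05,0.05,0.05,0.05],"dp":[[-0.3,3,1],[-0.4,4.5,1.7],[-0.4,6,2.3],[-0.4,6,2.3],[-0.4,6,2.3]],"twist":[0,0,0,0,0]}' 45
python3 -c "
from h import *
arc([104,103,102],rad=.140,z=.118)"
```

```text
time_s: 17.05
tcp_pos: [0.5375, -0.0544, 0.1176]
eef_rot: [-130.0, 88.8, 173.3]
contact_force: [-14.5, -0.7, 10.5]
gripper_width: 0.0131
t 17.05 ang 104.71 r 0.1404 z 0.1176 jaw 33.3 F [-14.5  -0.7  10.5] w 0.0131 j6 -161.0
104 [-0.4, 1.5, 0.9]
103 [-0.4, 3.8, 1.8]
102 [-0.5, 6.1, 2.6]
time_s: 17.55
tcp_pos: [0.5378, -0.0542, 0.1175]
eef_rot: [-125.8, 88.2, 177.4]
contact_force: [-21.2, -1.6, 17.8]
gripper_width: 0.0134
t 17.55 ang 104.56 r 0.1405 z 0.1175 jaw 33.2 F [-21.2  -1.6  17.8] w 0.0134 j6 -161.0
104 [-0.6, 1.1, 0.9]
103 [-0.6, 3.4, 1.8]
102 [-0.7, 5.7, 2.6]
```

The stop is reached: force rose from 14 to 21 N over 0.3 mm, at 104.6° against an expected 104.7°. I'll ease the vertical load while keeping a moderate push.

```bash
python3 -m jog '{"fingers":[0.05,0.05,0.05,0.05,0.05],"dp":[[-1.2,4.3,1.7],[-1.2,4.3,1.7],[-1.2,4.3,1.7],[-1.2,4.3,1.7],[-1.2,4.3,1.7]],"twist":[0,0,0,0,0]}' 45
python3 - <<'E'
from h import *
arc([104],rad=.140,z=.118)
o=[]
for n in("top","side"):
    c=r.capture(n);np.savez(n+"7.npz",**c)
    u,v=px(c,[.5765,-.0963,.075]).round().astype(int)
    a=c["frame"][max(v-45,0):v+45,u-50:u+50,::-1];o.append(cv2.resize(a,(400,360),interpolation=cv2.INTER_CUBIC));print(n,u,v)
o=np.hstack(o);cv2.imwrite("pics/f7.png",np.clip(255*(o/255.)**.6,0,255).astype(np.uint8))
E
```

```text
time_s: 18.05
tcp_pos: [0.5375, -0.0542, 0.1176]
eef_rot: [-124.3, 87.7, 178.8]
contact_force: [-15.8, -2.1, 8.7]
gripper_width: 0.0134
t 18.05 ang 104.68 r 0.1405 z 0.1176 jaw 33.1 F [-15.8  -2.1   8.7] w 0.0134 j6 -161.0
104 [-0.4, 1.4, 1.0]
top 369 239
side 351 249
```

View pics/f7.png

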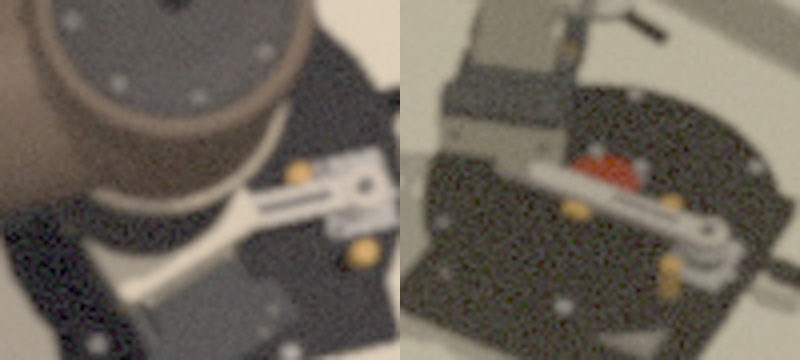

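The top view shows the arm bearing on its brass stop, near (298,172). The side view shows the blank behind the arm at (607,172), touching the pins at (597,150) and (640,165). I'll check the seating numerically.

```bash
python3 - <<'E'
from h import *
C,S=np.cos(.2562),np.sin(.2562);W=lambda l,z:[.5765+(C*l[0]-S*l[1])/1e3,-.0963+(S*l[0]+C*l[1])/1e3,z]
c=np.load("side7.npz");f=c["frame"].astype(float);m=((f[...,0]>1.7*f[...,1])&(f[...,0]>40)).astype(np.uint8)
m[:,:330]=0;m[:225]=0;m[:,375:]=0;m[262:]=0
ct=cv2.findContours(m,0,1)[0];k=max(ct,key=cv2.contourArea)[:,0,:].astype(float);print("obs",k.min(0),k.max(0))
up={u:k[k[:,0]==u][:,1].min() for u in range(int(k[:,0].min())+3,int(k[:,0].max())-2)}
print("obs top",[up.get(u) for u in range(344,360,2)])
a=np.linspace(0,6.283,720)
for dx,dy in((0,0),(-2,0),(-5,0),(0,2),(0,-2)):
    p=np.array([px(c,W((dx+25*np.cos(q),dy+25*np.sin(q)),.078)) for q in a]);
    print(dx,dy,p.min(0).round(1),p[:,0].max().round(1),[p[np.abs(p[:,0]-u)<.6][:,1].min().round(1) for u in range(344,360,2)])
print("pins",px(c,W((23.6,16.85),.08)),px(c,W((23.6,-16.85),.08)))
s=r.get_state();print(s["time_s"],s["contact_force"].round(1),s["gripper_width"])
E
```

```text
obs [344. 242.] [360. 251.]
obs top [None, None, np.float64(243.0), np.float64(243.0), np.float64(242.0), np.float64(243.0), np.float64(243.0), None]
0 0 [342.4 242.7] 360.7 [np.float64(244.5), np.float64(243.5), np.float64(242.9), np.float64(242.7), np.float64(242.7), np.float64(242.9), np.float64(243.4), np.float64(244.3)]
-2 0 [342.  243.1] 360.4 [np.float64(244.7), np.float64(243.8), np.float64(243.2), np.float64(243.1), np.float64(243.1), np.float64(243.3), np.float64(243.9), np.float64(244.9)]
-5 0 [341.5 243.7] 359.9 [np.float64(245.1), np.float64(244.2), np.float64(243.8), np.float64(243.7), np.float64(243.7), np.float64(244.1), np.float64(244.7), np.float64(245.9)]
0 2 [341.7 242.4] 360.0 [np.float64(243.9), np.float64(243.0), np.float64(242.6), np.float64(242.4), np.float64(242.5), np.float64(242.8), np.float64(243.4), np.float64(244.5)]
0 -2 [343.  242.9] 361.3 [np.float64(245.3), np.float64(244.0), np.float64(243.3), np.float64(242.9), np.float64(242.9), np.float64(243.0), np.float64(243.4), np.float64(244.2)]
pins [349.88676363 241.21184793] [360.86259854 245.12807887]
18.15 [-15.9  -3.    8.9] 0.01329343096627682
```

The outline matches the seated position (0,0), so I'm handing in while the arm holds at its stop.

```bash
python3 -c "
from h import *
r.close_job();arc([],.118)"
```

```text
the job is handed in; nothing more can be done
the job is handed in; nothing more can be done
```

The coated blank is on the chuck, the roller arm is on its stop, and I handed the job in at about 18 s (limit 54 s) with the gripper still holding the red post.

- **Blank:** I took the 50 mm brown blank from the tray; the two loose brown discs measured about 63 mm, so I left them. I lowered it until the wrist felt about 5 N of contact, 5 mm short of the seat, and let go.
- **Arm on its stop:** The last angle was 104.7°, matching the expected 104.7°. The push is about 16 N. When I pushed harder, the force rose from 14 to 21 N over 0.3 mm, which indicates a hard stop. The top view shows the arm against the brass stop post.
- **Blank seated:** In the side view its outline fits the seated position best. That check is only good to about 2 mm, because the gripper and roller arm partly hide the blank.
- **Imperfect:** The tool tilted about 2° while pushing, and a vertical load of about 9 N remains on the post.

I did not deliberately touch the bare blanks or other items, but took no final picture of them. I viewed 9 pictures.

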